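Find the rocking corner of a valve jig and flatten its shim

TASK

The jig plate that carries the brass valve rocks on one of its four corners. Press down on its corners with the fingertips to find the one that gives under the finger, then press that corner's bent-up shim tongue down flat and leave the other three shims up. Do not lift the plate or push it out of place, and leave the loose fittings and tools where they are.

Things in the scene. Friction and masses are not known exactly. Their poses are not given: they have to be found in the camera images.
- bed: fixed dark steel bed plate lying on the bench, 250 x 270 x 10 mm. Its top is 10 mm above the bench. Origin on the bench surface below the jig plate's centre; x runs away from the robot when its yaw is 0, y to the left, z up (the bed reaches from x -145 to +105 mm and y +-135 mm of the origin)
- plate: loose level aluminium jig plate, about 2.4 kg, 160 x 140 x 12 mm, with a lug 36 mm wide (x) at each corner reaching 120 mm from the middle line (y); on the middle line a brass valve with handwheel (up to 26 mm off it, 98 mm above the underside). Origin: centre of the underside, 22 mm above the bed on four feet; axes as the bed's. One unknown corner has a sprung foot and rocks; all look alike
- rock_foot (a joint): how far the sprung foot under the rocking corner is pushed down, m: 0 when let go, 0.0035 when right down. It begins to give at about 2 N on that corner and is right down at about 4 N; it springs back
- rock_shim (a joint): angle of the bent-up shim tongue at the rocking corner, rad: 0 bent up as found, 0.45 pressed flat on its ledge. It takes 5 to 9 N near the free end, does not spring back, and once flat it props the corner so that it no longer rocks
- corner_a (a point): near left corner of the jig plate: centre of the top of the round steel boss (22 mm across, 2 mm high) on that lug, where the corner is pressed; right above its foot, 36 mm above the bed's top when at rest
- corner_b (a point): near right corner of the jig plate: centre of the top of the round steel boss (22 mm across, 2 mm high) on that lug, where the corner is pressed; right above its foot, 36 mm above the bed's top when at rest
- corner_c (a point): far left corner of the jig plate: centre of the top of the round steel boss (22 mm across, 2 mm high) on that lug, where the corner is pressed; right above its foot, 36 mm above the bed's top when at rest
- corner_d (a point): far right corner of the jig plate: centre of the top of the round steel boss (22 mm across, 2 mm high) on that lug, where the corner is pressed; right above its foot, 36 mm above the bed's top when at rest
- tab_a (a point): shim of the near left corner: where the top of the tongue lies once flat, 20.5 mm above the bed's top, 55 mm from the boss centre to the bed's -x side. The steel tongue, 22 mm wide, comes from under the lug's -x edge, hinges 23 mm from the boss centre, is 44 mm long and as found rises outward at 0.45 rad, its free end 39 mm above the bed's top. Press straight down here; does not move with the tongue
- tab_b (a point): shim of the near right corner: where the top of the tongue lies once flat, 20.5 mm above the bed's top, 55 mm from the boss centre to the bed's -x side. The steel tongue, 22 mm wide, comes from under the lug's -x edge, hinges 23 mm from the boss centre, is 44 mm long and as found rises outward at 0.45 rad, its free end 39 mm above the bed's top. Press straight down here; does not move with the tongue
- tab_c (a point): shim of the far left corner: where the top of the tongue lies once flat, 20.5 mm above the bed's top, 55 mm from the boss centre to the bed's -x side. The steel tongue, 22 mm wide, comes from under the lug's -x edge, hinges 23 mm from the boss centre, is 44 mm long and as found rises outward at 0.45 rad, its free end 39 mm above the bed's top. Press straight down here; does not move with the tongue
- tab_d (a point): shim of the far right corner: where the top of the tongue lies once flat, 20.5 mm above the bed's top, 55 mm from the boss centre to the bed's -x side. The steel tongue, 22 mm wide, comes from under the lug's -x edge, hinges 23 mm from the boss centre, is 44 mm long and as found rises outward at 0.45 rad, its free end 39 mm above the bed's top. Press straight down here; does not move with the tongue
- firm1_shim (a joint): angle of the shim tongue at the first of the three solid corners (in no known order), rad: 0 bent up as found, 0.45 flat; to be left up
- firm2_shim (a joint): angle of the shim tongue at the second of the three solid corners (in no known order), rad: 0 bent up as found, 0.45 flat; to be left up
- firm3_shim (a joint): angle of the shim tongue at the third of the three solid corners (in no known order), rad: 0 bent up as found, 0.45 flat; to be left up
- reducer: brass reducer 32 mm across, 34 mm tall, standing on the bed near its robot side between the two near shims; origin at the centre of its underside. Not part of the job: leave it where it is
- tee: brass pipe tee 70 mm long, 60 mm tall, on the bench to the left; origin at the centre of its underside. Not part of the job: leave it where it is
- wrench: steel wrench lying on the bench to the right; origin under its middle. Not part of the job: leave it where it is
- screwdriver: screwdriver lying on the bench to the right; origin under its middle. Not part of the job: leave it where it is
- oil: white bottle 52 mm across, 120 mm tall, standing at the left; origin at the centre of its underside. Not part of the job: leave it where it is
- collar: copper collar 48 mm across, 22 mm tall, beyond the bed; origin at the centre of its underside. Not part of the job: leave it where it is
- union: brass union 40 mm across, 45 mm tall, beyond the bed; origin at the centre of its underside. Not part of the job: leave it where it is

How it is judged:
By the outcome, as a careful person would: the job done as asked, in the order asked, and still so for the second after the job is handed in, with the robot touching nothing.
It also fails if it takes over 51 s, if anything falls off the work surface, if the arm or the gripper's body presses on something with over 40 N, if the wrist force passes 120 N, or if a joint passes its speed limit or range.

ROBOT

A 6-joint arm with a two-finger parallel gripper is mounted at the origin on the work surface. World frame = base frame: x ahead of the robot, y to its left, z up, the work surface at z = 0. Lengths are in m, angles in rad, forces in N, time in s.
With the tool pointing down it reaches from about 0.325 to 0.9 m from the base axis. Payload 6.1 kg.
Tool frame: the origin (TCP) lies at the very end of the fingers, on their centre line; the grasp point (between the pads) lies 19 mm behind it (ctrl.tcp_to_grasp is the distance from the TCP to the grasp point, in m); z points along the fingers, y is the line along which they close (so a half turn about z gives the same grasp; the last joint's range is limited). The gripper opens to 85 mm and grips with 20 to 120 N. Pads are 22 mm wide; open, the fingers measure 114 mm over their backs; the gripper's body (76 mm by 85 mm) begins 54 mm behind the grasp point. The pads swing forward as they close: fully open they stand 13 mm farther back than shut.
Start: joints at [-1.388, 0.22, 1.526, -0, 1.395, -0.126], TCP at [0.19, -0.595, 0.231] pointing down, gripper open.
Joint ranges: [-2.98, 2.98], [-0.91, 2.08], [0.09, 2.57], [-1.24, 4.39], [0.2, 2.65], [-2.68, 2.68]. Speed limits (rad/s): [2.57, 2.57, 3.01, 3.14, 3.14, 3.14].

INTERFACE

Orientations are given as [roll, pitch, yaw] about the fixed x, y, z axes, in that order (R = Rz(yaw) Ry(pitch) Rx(roll)).
In Python, from bench import ctrl, cams gives the robot as it stands. The module is installed in compiled form; this text tells all that it offers.
- The arm moves only by the tool send_rows, never from a script. Its arguments are lists of equal length, an entry for each row: "grip": the gripper's target within -1 to 1 (shut at 1, half-way at 0, fully open at -1); "offset": the shift along the tool's x, y, z in m, a list of three; "yaw": the turn about the tool's z in degrees. In form: {"grip": [grip, ...], "offset": [[tx, ty, tz], ...], "yaw": [yaw, ...]}. A call has 1 to 12 rows; each row is the pose to reach, as a shift and turn from the pose commanded when the call began, along the tool's axes at that moment; what a row does not reach only later rows make up. A row lasts 1/12 s, in which the tool goes at most 41.7 mm and 7.16 degrees, less where a joint would pass 70% of its speed; a pose out of reach is approached as far as the arm can. A call with a gripper value outside its range is refused whole. The fingers move at their own pace and stop on an object; "newtons" is the grip in N (left out, the last holds). Time passes only in rows, so rows that repeat a pose let the fingers close. It gives the time, the measured TCP pose, the force, the opening and the grip force at its end, in the units of the state.
- ctrl.read_state(): the state, without advancing time (a new reading comes with each control period).
- cams.grab_frame(name): name is "scene" or "top"; returns (picture, depth): 384x512x3 uint8, red, green, blue; 384x512 float32, m along the optical axis (not along the pixel's ray), 0 where there is no reading.
- cams.calibration(name): a dict with "mtx" (3x3 intrinsics, pixels), "world_from_camera" (4x4, takes a point from camera to world coordinates). Camera axes: x right, y down, z forward; pixel columns grow to the right and rows downward; lengths in m; the calibration is good to about 2 mm. A picture is of the moment at which its call begins. calibration takes no time and is no camera call.
- ctrl.close_job(): hands the job in; it is judged then, once.
The state is a dict: "time_s": time; "q": joint angles; "joint_vel": joint speeds; "effort": joint torques, N m; "eef_pos": TCP position; "ee_rot": TCP orientation; "ft_force": force on the tool from outside, world axes, zero at the start; "ft_torque": the same for the moment, N m; "finger_gap": finger opening in m; "grip_force": force on a finger pad.
Only numpy, scipy, OpenCV 4.12 (cv2) and the standard library are available. Lean on these libraries where they do the work, as an engineer would, in place of code of your own. Each camera call takes 0.05 s, during which the arm holds its last target. There are 200 camera calls.

## Working session

There is one attempt and no reset: what is moved stays moved. The work goes in short steps, Python scripts to look and compute and a tool call to move; the robot and the scene stay as the last step left them, time stands still between calls to the robot, and variables do not carry over. Pictures are saved under pics/ and viewed, at most 10 in all, crops included, and the job is handed in when it is done.

Besides the shell and the picture viewer there is one more tool, called after "Emit:" by a JSON object that holds its "method" and its "body". send_rows: Moves the arm, as the interface text tells. Its arguments: {"type":"object","properties":{"grip":{"type":"array"},"offset":{"type":"array"},"yaw":{"type":"array"},"newtons":{"type":"number"}},"required":["grip","offset","yaw"]}

```bash
mkdir -p pics; cat > h.py <<'E'
from bench import ctrl,cams
import numpy as np,cv2
def grab(n,f):
    p,d=cams.grab_frame(n); cv2.imwrite('pics/'+f+'.png',p[:,:,::-1]); np.save(f+'.npy',d); return p,d
def world(n,d):
    c=cams.calibration(n);K=c['mtx'];T=c['world_from_camera']
    v,u=np.mgrid[:384,:512]
    P=np.stack([(u-K[0,2])/K[0,0]*d,(v-K[1,2])/K[1,1]*d,d],-1)
    W=P@T[:3,:3].T+T[:3,3]; W[d<=0]=np.nan; return W
E
python3 - <<'E'
from h import *
p,d=grab('top','top1');W=world('top',d);np.save('Wtop.npy',W)
p2,d2=grab('scene','sc1')
print(cams.calibration('top')); s=ctrl.read_state();print(s)
for z0,z1 in[(.005,.015),(.03,.042),(.042,.05)]:
    m=(W[:,:,2]>z0)&(W[:,:,2]<z1);print(z0,m.sum(),W[m].min(0),W[m].max(0))
E
```

```text
{'mtx': array([[365.55695764,   0.        , 251.83284739],
       [  0.        , 365.55695764, 194.31215141],
       [  0.        ,   0.        ,   1.        ]]), 'world_from_camera': array([[-0.02839194, -0.98018737,  0.19602708,  0.41466076],
       [-0.99933783,  0.03229765,  0.01675588, -0.03013415],
       [-0.02275511, -0.19542154, -0.98045532,  1.02436937],
       [ 0.        ,  0.        ,  0.        ,  1.        ]])}
{'time_s': 0.1, 'q': array([-1.38810627e+00,  2.21167620e-01,  1.52752614e+00,  3.67671548e-07,
        1.39475661e+00, -1.26114682e-01]), 'joint_vel': array([ 0.00083903, -0.00288256, -0.00313716, -0.00189171,  0.00013633,
       -0.00211249]), 'effort': array([ 1.00260135e-03, -4.98242140e+01, -3.90547013e+01, -7.98062092e-05,
        5.62084490e-03,  1.15069810e-05]), 'eef_pos': array([ 0.18983198, -0.59486703,  0.23028048]), 'ee_rot': array([-3.13974973e+00, -2.34024663e-04,  3.08804458e-01]), 'ft_force': array([-0.21853307,  0.1966991 , -0.94910597]), 'ft_torque': array([ 0.01455659, -0.02377571,  0.07243862]), 'grip_force': 0.0, 'finger_gap': 0.08528068199001021}
0.005 7040 [ 0.10837335 -0.74094564  0.00500104] [0.94444164 0.70872575 0.01499964]
0.03 3021 [ 0.1213051  -0.69919325  0.03000137] [0.8661378  0.63384251 0.04199285]
0.042 4047 [ 0.22135109 -0.69929964  0.04200274] [0.86707241 0.61981071 0.04999549]
```

View pics/top1.png

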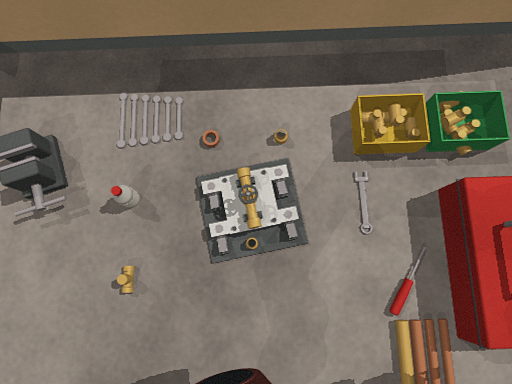

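View pics/sc1.png

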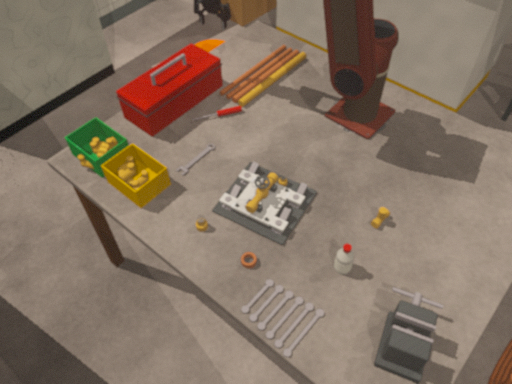

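The top view shows the bed at about (252,210), turned roughly 10°, with the near shims toward the bottom and the reducer at (252,243). Next I fit the bed rectangle and the plate.

```bash
python3 - <<'E'
from h import *
W=np.load('Wtop.npy');p=cv2.imread('pics/top1.png')
c=cams.calibration('top');K=c['mtx'];T=c['world_from_camera']
def ray(u,v,z):
    r=T[:3,:3]@np.array([(u-K[0,2])/K[0,0],(v-K[1,2])/K[1,1],1]);return T[:3,3]+r*(z-T[2,3])/r[2]
def proj(P):
    q=T[:3,:3].T@(np.array(P)-T[:3,3]);return K[0,0]*q[0]/q[2]+K[0,2],K[1,1]*q[1]/q[2]+K[1,2]
roi=np.zeros((384,512),bool);roi[150:275,185:320]=1
m=(roi&(W[:,:,2]>.006)).astype(np.uint8)
m=cv2.morphologyEx(m,cv2.MORPH_OPEN,np.ones((3,3),np.uint8))
n,l,s,_=cv2.connectedComponentsWithStats(m);i=1+s[1:,4].argmax();Q=W[l==i]
print('bed',cv2.minAreaRect((Q[:,:2]*1000).astype(np.float32)))
# plate: bright + z
g=p.min(2);mp=roi&(abs(W[:,:,2]-.045)<.004)&(g>110)
print('plate',cv2.minAreaRect((W[mp][:,:2]*1000).astype(np.float32)),mp.sum(),np.median(W[mp][:,2]))
r=cv2.minAreaRect((Q[:,:2]*1000).astype(np.float32));b=cv2.boxPoints(r)/1000;print(b)
a=r[2]; a=np.radians(a if a<45 else a-90)
R=np.array([[np.cos(a),-np.sin(a)],[np.sin(a),np.cos(a)]])
o=np.array(r[0])/1000+R@[.02,0];print('o',o,a)
img=cv2.resize(p[150:280,185:320],None,fx=4.4,fy=4.4,interpolation=cv2.INTER_CUBIC)
for x,y,z in [(sx*.062,sy*.1,.046) for sx in(-1,1) for sy in(-1,1)]+[(x,y,.01) for x in(-.145,.105) for y in(-.135,.135)]:
    w=o+R@[x,y];u,v=proj([*w,z]);cv2.circle(img,(int((u-185)*4.4),int((v-150)*4.4)),4,(0,0,255),1)
cv2.imwrite('pics/crop1.png',img)
E
```

```text
bed ((576.1691284179688, -7.359893798828125), (249.97088623046875, 269.8990478515625), 9.99954605102539)
plate ((575.18505859375, -7.601470947265625), (201.77403259277344, 239.5224151611328), 9.929085731506348) 2947 0.044234255519715826
[[ 0.42964965  0.10383711]
 [ 0.47651502 -0.16196193]
 [ 0.7226886  -0.1185569 ]
 [ 0.6758233   0.14724214]]
o [ 0.59586531 -0.00388709] 0.17452500229518997
```

View pics/crop1.png

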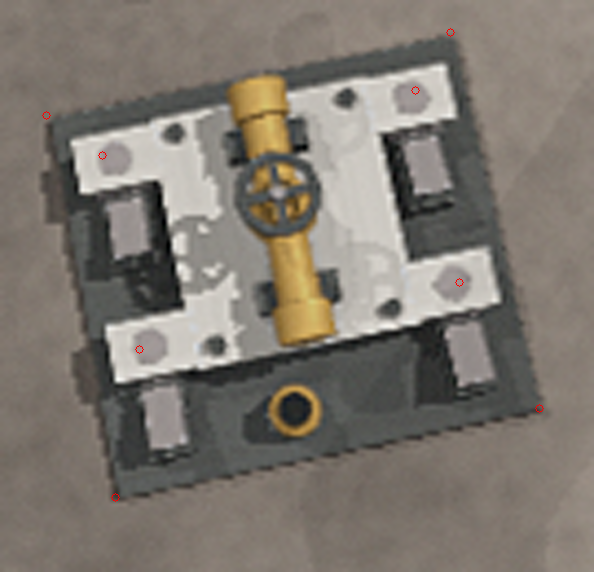

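The crop shows the bosses at crop pixels a (150,347), b (453,284), c (115,158) and d (412,97). I'll cast rays through those.

```bash
cat >> h.py <<'E'
c=cams.calibration('top');K=c['mtx'];T=c['world_from_camera']
def ray(u,v,z):
    r=T[:3,:3]@np.array([(u-K[0,2])/K[0,0],(v-K[1,2])/K[1,1],1]);return (T[:3,3]+r*(z-T[2,3])/r[2])[:2]
E
python3 - <<'E'
from h import *
px=dict(a=(150,347),b=(453,284),c=(115,158),d=(412,97))
tp=dict(a=(167,415),b=(470,350),c=(127,227),d=(428,165))
f=lambda q,z:ray(185+(q[0]+.5)/4.4-.5,150+(q[1]+.5)/4.4-.5,z)
P={k:f(v,.046) for k,v in px.items()};Q={k:f(v,.041) for k,v in tp.items()}
m=sum(P.values())/4;u=(P['c']+P['d']-P['a']-P['b']);w=P['a']+P['c']-P['b']-P['d']
print({k:v.round(4) for k,v in P.items()},'centre',m,'half x',np.hypot(*u)/4,'half y',np.hypot(*w)/4,'yaw',np.arctan2(u[1],u[0]),np.arctan2(-w[0],w[1]))
print({k:v.round(4) for k,v in Q.items()})
s=ctrl.read_state();R=cv2.Rodrigues(np.zeros(3))[0]
from scipy.spatial.transform import Rotation as Ro
R=Ro.from_euler('xyz',s['ee_rot']).as_matrix();print(R.round(3))
for n,v in list(P.items())+[('t'+k,v) for k,v in Q.items()]:print(n,(R.T@(np.r_[v,.08]-s['eef_pos'])).round(4))
E
```

```text
{'a': array([0.5197, 0.0782]), 'b': array([ 0.5526, -0.1081]), 'c': array([0.6386, 0.0988]), 'd': array([ 0.6716, -0.0881])} centre [ 0.59562205 -0.00480097] half x 0.060345070124812175 half y 0.09475030767318056 yaw 0.16937856289401343 0.17463519878954528
{'a': array([0.4785, 0.0688]), 'b': array([ 0.5124, -0.1169]), 'c': array([0.5955, 0.0923]), 'd': array([ 0.6287, -0.0965])}
[[ 0.953  0.304 -0.   ]
 [ 0.304 -0.953  0.002]
 [ 0.    -0.002 -1.   ]]
a [ 0.5188 -0.5407  0.1514]
b [ 0.4935 -0.3532  0.151 ]
c [ 0.6384 -0.5242  0.1514]
d [ 0.6129 -0.3361  0.151 ]
ta [ 0.4767 -0.5443  0.1514]
tb [ 0.4525 -0.357   0.151 ]
tc [ 0.5953 -0.5311  0.1514]
td [ 0.5696 -0.3411  0.151 ]
```

```bash
python3 - <<'E'
from h import *
W=np.load('Wtop.npy')
Z=W[170:350,425:];m=Z[:,:,2]>.05;print(Z[m].min(0),Z[m].max(0))
# along path clearance
A=np.array([.19,-.595]);B=np.array([.553,-.109])
for t in np.linspace(0,1,9):
    c=A+t*(B-A);k=np.hypot(W[:,:,0]-c[0],W[:,:,1]-c[1])<.09;print(c.round(2),W[k][:,2].max() if k.any() else None)
E
```

```text
[ 0.21832183 -0.65190439  0.05001609] [ 0.61997822 -0.53043458  0.16956943]
[ 0.19 -0.6 ] 0.1449213431369788
[ 0.24 -0.53] 0.1452286709742442
[ 0.28 -0.47] 0.1449213431369788
[ 0.33 -0.41] 0.037003955488742246
[ 0.37 -0.35] 0.028761827156923103
[ 0.42 -0.29] 0.010254199776909667
[ 0.46 -0.23] 0.013736893528504268
[ 0.51 -0.17] 0.05187589093559808
[ 0.55 -0.11] 0.13121395641271683
```

Emit:
{"method": "send_rows", "body": {"grip": [1,1,1,1,1,1,1,1,1,1,1,1], "offset": [[0.494,-0.353,0],[0.494,-0.353,0],[0.494,-0.353,0],[0.494,-0.353,0],[0.494,-0.353,0],[0.494,-0.353,0],[0.494,-0.353,0],[0.494,-0.353,0],[0.494,-0.353,0],[0.494,-0.353,0],[0.494,-0.353,0.03],[0.494,-0.353,0.06]], "yaw": [7.7,7.7,7.7,7.7,7.7,7.7,7.7,7.7,7.7,7.7,7.7,7.7], "newtons": 20}}

```text
time_s: 1.1
eef_pos: [0.4894, -0.1957, 0.2124]
ee_rot: [3.139, -0.003, 0.175]
ft_force: [1.5, 0.4, 0.4]
finger_gap: 0.0001
grip_force: 0.0
```

Emit:
{"method": "send_rows", "body": {"grip": [1,1,1,1,1,1,1,1], "offset": [[0.076,-0.073,0],[0.076,-0.073,0.04],[0.076,-0.073,0.08],[0.076,-0.073,0.12],[0.076,-0.073,0.14],[0.076,-0.073,0.14],[0.076,-0.073,0.14],[0.076,-0.073,0.14]], "yaw": [0,0,0,0,0,0,0,0]}}

```text
time_s: 1.77
eef_pos: [0.5505, -0.1128, 0.0724]
ee_rot: [3.141, -0.001, 0.174]
ft_force: [1.4, 0.1, 0.9]
finger_gap: 0.0002
grip_force: 0.0
```

```bash
python3 - <<'E'
from h import *
s=ctrl.read_state();print(s['eef_pos'],s['ft_force'],s['ee_rot'])
p,d=grab('scene','sc2')
cv2.imwrite('pics/sc2c.png',cv2.resize(p[110:270,180:350,::-1],None,fx=3.5,fy=3.5,interpolation=cv2.INTER_CUBIC))
E
```

```text
[ 0.55047018 -0.11277719  0.07242922] [1.43135621 0.07804711 0.9486242 ] [ 3.14069087e+00 -1.35716427e-03  1.74159384e-01]
```

View pics/sc2c.png

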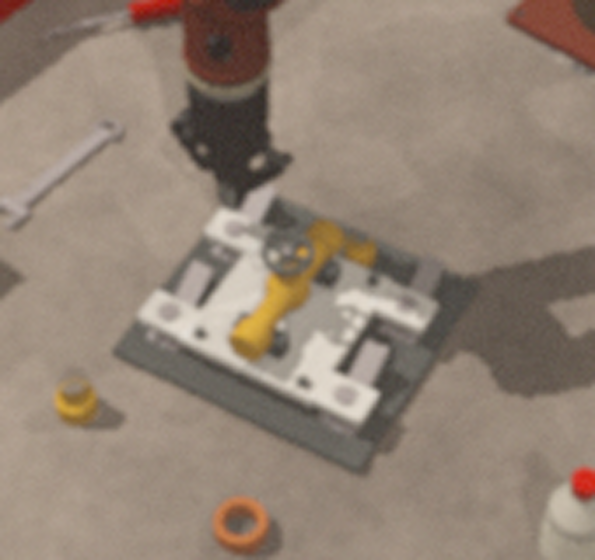

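The fingertips are just above corner b, whose boss is at crop (235,228). I descend slowly from here.

Emit:
{"method": "send_rows", "body": {"grip": [1,1,1,1,1,1], "offset": [[0.003,-0.004,0.01],[0.003,-0.004,0.018],[0.003,-0.004,0.022],[0.003,-0.004,0.024],[0.003,-0.004,0.024],[0.003,-0.004,0.024]], "yaw": [0,0,0,0,0,0]}}

```text
time_s: 2.32
eef_pos: [0.5518, -0.1077, 0.0468]
ee_rot: [-3.142, 0.0, 0.174]
ft_force: [-0.3, -0.4, 0.2]
finger_gap: -0.0001
grip_force: 0.0
```

Emit:
{"method": "send_rows", "body": {"grip": [1,1,1], "offset": [[0,0,0.001],[0,0,0.002],[0,0,0.002]], "yaw": [0,0,0]}}

```text
time_s: 2.57
eef_pos: [0.5521, -0.1079, 0.0451]
ee_rot: [3.141, -0.0, 0.174]
ft_force: [-1.0, -0.6, 3.0]
finger_gap: -0.0002
grip_force: 1.6
```

Emit:
{"method": "send_rows", "body": {"grip": [1,1,1], "offset": [[0,0,0.001],[0,0,0.001],[0,0,0.001]], "yaw": [0,0,0]}}

```text
time_s: 2.82
eef_pos: [0.552, -0.108, 0.0441]
ee_rot: [3.141, -0.0, 0.174]
ft_force: [-2.1, -2.6, 4.3]
finger_gap: -0.0001
grip_force: 2.2
```

Emit:
{"method": "send_rows", "body": {"grip": [1,1,1], "offset": [[0,0,0.001],[0,0,0.001],[0,0,0.001]], "yaw": [0,0,0]}}

```text
time_s: 3.07
eef_pos: [0.5519, -0.108, 0.043]
ee_rot: [3.141, -0.0, 0.174]
ft_force: [-2.7, -1.5, 5.6]
finger_gap: -0.0002
grip_force: 2.7
```

Emit:
{"method": "send_rows", "body": {"grip": [1,1,1], "offset": [[0,0,0.001],[0,0,0.001],[0,0,0.001]], "yaw": [0,0,0]}}

```text
time_s: 3.32
eef_pos: [0.552, -0.1081, 0.0426]
ee_rot: [3.141, 0.0, 0.175]
ft_force: [-5.3, -2.1, 10.4]
finger_gap: -0.0002
grip_force: 5.1
```

Emit:
{"method": "send_rows", "body": {"grip": [1,1,1,1,1,1,1,1,1,1], "offset": [[0,0,-0.01],[0,0,-0.03],[0.03,0,-0.03],[0.06,0,-0.03],[0.09,0,-0.03],[0.12,0,-0.03],[0.12,0,-0.015],[0.12,0,-0.008],[0.12,0,-0.006],[0.12,0,-0.006]], "yaw": [0,0,0,0,0,0,0,0,0,0]}}

```text
time_s: 4.15
eef_pos: [0.6685, -0.0864, 0.0465]
ee_rot: [-3.14, 0.002, 0.174]
ft_force: [-0.3, -0.4, -0.0]
finger_gap: -0.0003
grip_force: 0.0
```

Emit:
{"method": "send_rows", "body": {"grip": [1,1,1], "offset": [[0,0,0.001],[0,0,0.001],[0,0,0.001]], "yaw": [0,0,0]}}

```text
time_s: 4.4
eef_pos: [0.6692, -0.087, 0.0466]
ee_rot: [-3.141, 0.001, 0.174]
ft_force: [-0.3, -0.3, 0.2]
finger_gap: 0.0
grip_force: 0.0
```

Emit:
{"method": "send_rows", "body": {"grip": [1,1,1], "offset": [[0,0,0.001],[0,0,0.001],[0,0,0.001]], "yaw": [0,0,0]}}

```text
time_s: 4.65
eef_pos: [0.6699, -0.087, 0.0461]
ee_rot: [3.141, 0.0, 0.174]
ft_force: [-2.0, -0.9, 3.3]
finger_gap: -0.0003
grip_force: 1.3
```

Emit:
{"method": "send_rows", "body": {"grip": [1,1,1], "offset": [[0,0,0.001],[0,0,0.001],[0,0,0.001]], "yaw": [0,0,0]}}

```text
time_s: 4.9
eef_pos: [0.6699, -0.087, 0.046]
ee_rot: [3.141, 0.0, 0.174]
ft_force: [-5.9, 0.7, 8.5]
finger_gap: 0.0001
grip_force: 4.3
```

Emit:
{"method": "send_rows", "body": {"grip": [1,1,1], "offset": [[0,0,0.0005],[0,0,0.0005],[0,0,0.0005]], "yaw": [0,0,0]}}

```text
time_s: 5.15
eef_pos: [0.6699, -0.0871, 0.046]
ee_rot: [3.141, 0.001, 0.175]
ft_force: [-6.4, 0.0, 11.5]
finger_gap: -0.0002
grip_force: 5.6
```

Corner d is firm: its height stayed put at 46.0 mm while the force rose to 11 N. Corner b gave about 3 mm at 3–5 N, then went hard, so b is the one that rocks. Next I go above tab b.

Emit:
{"method": "send_rows", "body": {"grip": [1,1,1,1,1,1,1,1,1,1], "offset": [[0,0,-0.01],[0,0,-0.032],[-0.035,0,-0.032],[-0.07,0,-0.032],[-0.105,0,-0.032],[-0.14,0,-0.032],[-0.175,0,-0.032],[-0.175,0,-0.025],[-0.175,0,-0.016],[-0.175,0,-0.016]], "yaw": [0,0,0,0,0,0,0,0,0,0]}}

```text
time_s: 5.98
eef_pos: [0.4975, -0.1171, 0.0593]
ee_rot: [-3.141, 0.0, 0.174]
ft_force: [-0.1, 1.0, -0.9]
finger_gap: -0.0001
grip_force: 0.0
```

```bash
python3 - <<'E'
from h import *
p,d=grab('scene','sc3')
cv2.imwrite('pics/sc3c.png',cv2.resize(p[120:250,190:330,::-1],None,fx=4.4,fy=4.4,interpolation=cv2.INTER_CUBIC))
E
```

```text
(no output)
```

View pics/sc3c.png

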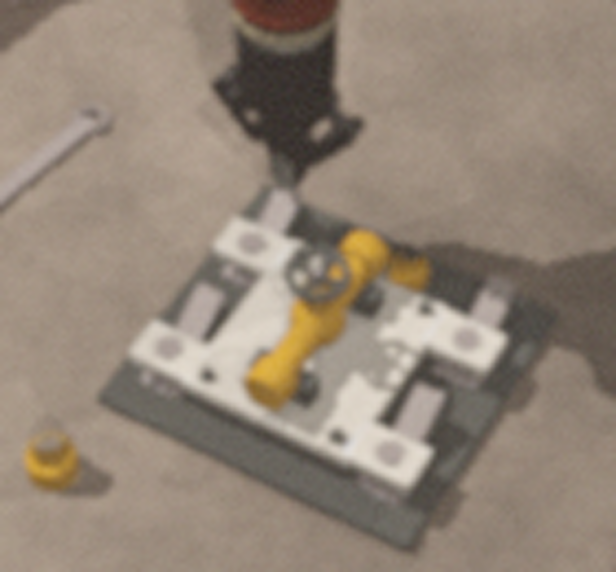

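The fingertips (285,175) stand right above tongue b (280,205). Now I press it down.

Emit:
{"method": "send_rows", "body": {"grip": [1,1,1,1,1,1,1,1,1], "offset": [[0.001,0.001,0.005],[0.001,0.001,0.008],[0.001,0.001,0.01],[0.001,0.001,0.012],[0.001,0.001,0.014],[0.001,0.001,0.016],[0.001,0.001,0.018],[0.001,0.001,0.02],[0.001,0.001,0.02]], "yaw": [0,0,0,0,0,0,0,0,0]}}

```text
time_s: 6.78
eef_pos: [0.4988, -0.1181, 0.0401]
ee_rot: [3.142, 0.0, 0.175]
ft_force: [-0.8, -0.8, 0.7]
finger_gap: 0.0001
grip_force: 0.6
```

Emit:
{"method": "send_rows", "body": {"grip": [1,1,1,1,1,1,1], "offset": [[0,0,0.0015],[0,0,0.003],[0,0,0.0045],[0,0,0.006],[0,0,0.007],[0,0,0.008],[0,0,0.008]], "yaw": [0,0,0,0,0,0,0]}}

```text
time_s: 7.37
eef_pos: [0.4987, -0.1181, 0.032]
ee_rot: [-3.142, 0.0, 0.174]
ft_force: [-1.3, 0.3, 1.0]
finger_gap: -0.0002
grip_force: 0.7
```

Emit:
{"method": "send_rows", "body": {"grip": [1,1,1,1], "offset": [[0,0,0.001],[0,0,0.002],[0,0,0.0025],[0,0,0.0025]], "yaw": [0,0,0,0]}}

```text
time_s: 7.7
eef_pos: [0.4988, -0.1181, 0.0303]
ee_rot: [-3.142, 0.0, 0.175]
ft_force: [-5.6, -0.8, 8.8]
finger_gap: 0.0
grip_force: 4.6
```

Emit:
{"method": "send_rows", "body": {"grip": [1,1,1], "offset": [[0,0,0.001],[0,0,0.001],[0,0,0.001]], "yaw": [0,0,0]}}

```text
time_s: 7.95
eef_pos: [0.4989, -0.1181, 0.03]
ee_rot: [-3.142, 0.0, 0.175]
ft_force: [-8.1, 0.8, 15.9]
finger_gap: -0.0002
grip_force: 7.9
```

The tongue has bottomed out at z 30 mm. I lift off and press corner b again to check.

Emit:
{"method": "send_rows", "body": {"grip": [1,1,1,1,1,1,1,1,1,1], "offset": [[0,0,-0.01],[0,0,-0.035],[0,0,-0.035],[0.03,0,-0.035],[0.055,0,-0.035],[0.055,0,-0.026],[0.055,0,-0.021],[0.055,0,-0.019],[0.055,0,-0.019],[0.055,0,-0.019]], "yaw": [0,0,0,0,0,0,0,0,0,0]}}

```text
time_s: 8.78
eef_pos: [0.5518, -0.1084, 0.0472]
ee_rot: [-3.141, 0.001, 0.174]
ft_force: [-0.2, 0.4, -0.3]
finger_gap: -0.0003
grip_force: 0.0
```

Emit:
{"method": "send_rows", "body": {"grip": [1,1,1], "offset": [[0,0,0.001],[0,0,0.0015],[0,0,0.0015]], "yaw": [0,0,0]}}

```text
time_s: 9.03
eef_pos: [0.5527, -0.1086, 0.0463]
ee_rot: [-3.142, 0.0, 0.174]
ft_force: [1.1, 0.8, 0.6]
finger_gap: 0.0003
grip_force: 0.0
```

Emit:
{"method": "send_rows", "body": {"grip": [1,1,1], "offset": [[0,0,0.001],[0,0,0.001],[0,0,0.001]], "yaw": [0,0,0]}}

```text
time_s: 9.28
eef_pos: [0.553, -0.1087, 0.0457]
ee_rot: [3.141, 0.0, 0.174]
ft_force: [-2.9, -0.3, 5.0]
finger_gap: 0.0
grip_force: 2.4
```

Emit:
{"method": "send_rows", "body": {"grip": [1,1,1], "offset": [[0,0,0.001],[0,0,0.001],[0,0,0.001]], "yaw": [0,0,0]}}

```text
time_s: 9.53
eef_pos: [0.553, -0.1087, 0.0456]
ee_rot: [3.141, 0.0, 0.175]
ft_force: [-6.1, 1.1, 12.1]
finger_gap: -0.0002
grip_force: 5.9
```

Emit:
{"method": "send_rows", "body": {"grip": [1,1,1,1,1,1,1,1,1,1,1,1], "offset": [[0,0,-0.01],[0,0,-0.05],[0,0,-0.09],[0,0,-0.13],[-0.04,0.04,-0.15],[-0.07,0.07,-0.15],[-0.1,0.1,-0.15],[-0.13,0.13,-0.15],[-0.15,0.15,-0.15],[-0.15,0.17,-0.15],[-0.15,0.17,-0.15],[-0.15,0.17,-0.15]], "yaw": [0,0,0,0,0,0,0,0,0,0,0,0]}}

```text
time_s: 10.53
eef_pos: [0.4344, -0.3031, 0.1946]
ee_rot: [3.141, -0.001, 0.171]
ft_force: [0.3, 0.1, -0.1]
finger_gap: -0.0001
grip_force: 0.0
```

```bash
python3 - <<'E'
from h import *
p,d=grab('top','top2')
cv2.imwrite('pics/crop2.png',cv2.resize(p[150:280,185:320,::-1],None,fx=4.4,fy=4.4,interpolation=cv2.INTER_CUBIC))
E
```

```text
(no output)
```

View pics/crop2.png

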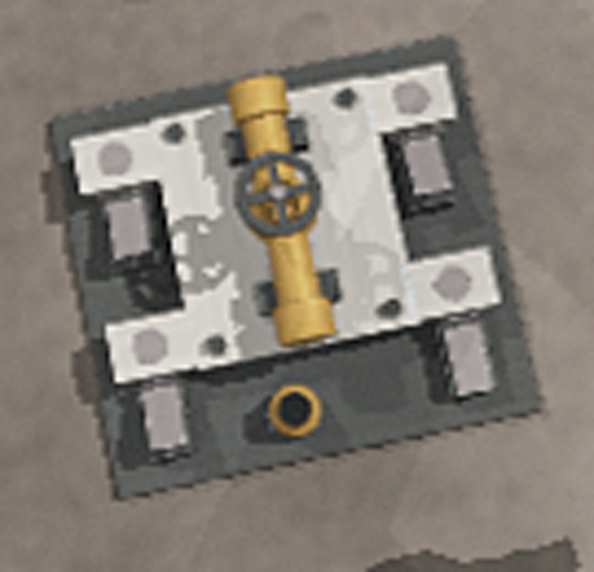

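Tongue b (470,360) now lies flat and the other three are still up. The plate and reducer haven't moved, and corner b is firm under 12 N.

```bash
python3 -c "
from bench import ctrl
print(ctrl.close_job())"
```

```text
the job is handed in; nothing more can be done
None
```

The near right corner (b) was the one that rocked: its shim is now pressed flat, the corner held firm at 12 N, and the job is handed in; I pressed only b and d (firm), not a or c, since b's give was clear.

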